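Click a router tool holder into the tightening stand

ROBOT

A 6-joint arm with a two-finger parallel gripper is mounted at the origin on the work surface. World frame = base frame: x ahead of the robot, y to its left, z up, the work surface at z = 0. Lengths are in mm, angles in rad, forces in N, time in s.
With the tool pointing down it reaches from about 350 to 850 mm from the base axis. Payload 8.1 kg.
Tool frame: the origin (TCP) lies between the finger pads; the fingertips stand 25 mm ahead of it and the grasp point (between the pads) lies 6 mm ahead of it; z points along the fingers, y is the line along which they close (so a half turn about z gives the same grasp; the last joint's range is limited). The gripper opens to 93 mm and grips with 3 to 60 N. Pads are 15 mm wide; open, the fingers measure 128 mm over their backs; the gripper's body (75 mm by 188 mm) begins 65 mm behind the grasp point.
Start: joints at [1.1, 0.13, 1.488, -0, 1.523, -0.085], TCP at [225.76, 555.912, 243.635] pointing down, gripper open.
Joint ranges: [-2.96, 2.96], [-0.89, 2.26], [0.02, 2.5], [-1.34, 4.48], [0, 2.73], [-2.66, 2.66]. Speed limits (rad/s): [2.39, 2.39, 2.79, 3.14, 3.14, 3.14].

INTERFACE

Orientations are given as a unit quaternion [w, x, y, z].
In Python, from plant import robot gives the robot as it stands.
- The arm moves only by the tool play_rows, never from a script. Its argument "targets" is a list of rows, each a list of 5 numbers: the opening, from 0 (shut) to 1 (fully open), then the shift along the tool's x, y, z in mm, then the turn about the tool's z in rad. A call has 1 to 12 rows; each row shifts and turns the commanded pose from where the row before left it, along the tool's axes as they then stand; what a row does not reach is not made up. A row lasts 1/12 s, in which the tool goes at most 41.7 mm and 7.16 degrees, less where a joint would pass 70% of its speed; a pose out of reach is approached as far as the arm can. A call is refused whole if a number of a shift passes 41.7 or a number of a turn 0.125, either way. A call with a gripper value outside its range is refused whole. The fingers move at their own pace and stop on an object; "squeeze" is the grip in N (left out, the last holds). Time passes only in rows, so rows that do not move let the fingers close. It gives the time, the measured TCP pose, the force, the opening and the grip force at its end, in the units of the state.
- robot.get_obs(): the state, without advancing time (a new reading comes with each control period).
- robot.camera(name): name is "scene" or "top"; returns the picture (420x560x3 uint8, red, green, blue); there is no depth.
- robot.camera_info(name): a dict with "fovy" (degrees; the focal length in pixels is half the picture's height over the tangent of half this angle, whatever the lens; pixels are square), "cx", "cy" (the principal point, pixels), "R" (3x3) and "t" (3): a world point X has camera coordinates R X + t. Camera axes: x right, y down, z forward; pixel columns grow to the right and rows downward; lengths in mm; the calibration is good to about 2 mm. A picture is of the moment at which its call begins. camera_info takes no time and is no camera call.
- robot.close_job(): hands the job in; it is judged then, once.
The state is a dict: "time_s": time; "joint_positions": joint angles; "dq": joint speeds; "joint_efforts": joint torques, N m; "position": TCP position; "orientation": TCP orientation; "contact_force": force on the tool from outside, world axes, zero at the start; "wrist_torque": the same for the moment, N m; "opening": finger opening in mm; "gripper_force": force on a finger pad.
Only numpy, scipy, OpenCV 4.12 (cv2) and the standard library are available. Lean on these libraries where they do the work, as an engineer would, in place of code of your own. Each camera call takes 0.05 s, during which the arm holds its last target. There are 200 camera calls.

TASK

The collet behind the red cutter is due for a change. Take the tool holder with the red cutter out of the rack by its round nut, set it cone down in the grey tightening stand with the two slots of its flange over the stand's two keys (they float a little, so feel for them), and press it gently straight down past the sprung side ball until it clicks and the flange sits flat on the stand, then let go. Finger pressure is enough: never force or bang it against the stand, keep the fingers off the carbide cutter, and leave everything else on the bench where it is.

Things in the scene. Friction and masses are not known exactly. Their poses are not given: they have to be found in the camera images.
- red_holder: Steel tool holder (0.53 to 0.8 kg) upright in one of the rack's three holes, the one with the red cutter. Origin: centre of the flange's underside, z up its axis. Below: a cone, 31.75 mm in diameter at the flange, 18 mm at 48 mm down, then a pull stud of 13 mm down to 70 mm. Above: flange of 50 mm diameter from 0 to 19 mm, neck of 28 mm to 31 mm, nut to 51 mm, cutter to 85 mm.
- red_nut (a point): Middle of the red holder's dark round clamping nut, on the axis 41 mm above the holder's origin. The nut is 42 mm in diameter and 20 mm tall (31 to 51 mm above the origin): grip here, anywhere round it.
- red_slot (a point): Outer end of one of the two drive slots of the red holder's flange, 25 mm out along the holder's +x, 0 mm above its origin; the other slot is on the -x side. Each is 16.1 mm wide (along y), goes through the full flange height and runs outwards from 17.5 mm off the axis. Half a turn gives the same fit.
- red_cutter: The red-painted cutter with carbide tips, fixed on top of the red holder's nut: shank of 12 mm, body of 28 mm diameter, 34 mm tall in all. Origin: on the axis at the nut's top face (51 mm above the holder's origin), z up. Not to be touched.
- rack: Brown wooden rack, fixed: board 100 mm (x) by 310 mm (y), its top 90 mm above the bench, with three through holes of 35 mm diameter at its local y = -100, 0 and 100 mm. Origin: centre of its underside on the bench, z up. Each hole carries one holder by the flange, turned anyhow.
- stand: Grey tightening stand, fixed: foot 115 by 135 mm, block 84 mm (x) by 104 mm (y), top face 88 mm above the bench with an upright bore of 33.25 mm diameter, 76 mm deep. On top: keys at its +x and -x sides; at +y an aluminium block 17 mm tall, from 26.3 mm off the axis, with the sprung ball; at -y a steel guide shoe 17 mm tall, from 25.75 mm off the axis. Origin: centre of its underside.
- seat (a point): Centre of the bore's mouth in the stand's top face, on which the flange must lie flat; axes as the stand's. At no time may the holder bear on the stand's face, keys and bore with more than 75 N in all (side loads from being held askew count).
- key (a point): Top middle of the +x key when the key ring is at mid float: 28 mm off the axis, 16 mm above the top face; the other key is on -x. Each is 13.6 mm wide (y; 12.2 at the chamfered top), 21 to 36 mm off the axis, 16 mm tall. The ring turns stiffly (0.25 Nm) and may stand up to 0.28 rad off either way, unmeasured: a flange out of line stops on the keys; within 0.04 rad it drops over.
- ball (a joint): How far the 10 mm sprung ball is pushed back, in m: 0 at rest (centre 26.8 mm off the axis on the stand's +y, 9.5 mm above the top face), over 0.001 as the flange's rim passes, under 0.0008 once in the flange's groove. Spring 12 N plus 2 N per mm. The flange meets it 12 mm above its seat; passing takes 10 to 20 N downward, weight included; it snaps home over the last 3 mm.
- blue_holder: The same kind of holder with a blue cutter, in another hole of the rack. Origin as the red holder's. Bystander.
- spiral_holder: The same kind of holder with a slim dark 12 mm spiral cutter, in another hole of the rack. Origin as the red holder's. Bystander.
- hook_spanner: Dark steel hook spanner lying on the bench, about 200 mm long, 8 mm thick. Bystander.
- turned_handle: Turned wooden handle lying on the bench, 124 mm long, 42 mm thick. Bystander.
- maple_block: Small wooden block, 70 by 35 by 35 mm. Bystander.
- pine_block: Small wooden block, 60 by 40 by 30 mm. Bystander.
- bench_brush: Bench brush with a dark wooden handle lying on the bench, 220 mm long. Bystander.
- spare_nut: Spare clamping nut, a dark steel ring of 42 mm diameter, 20 mm tall. Bystander.
Not all that is in view belongs to the job. What is shaped like the stand but green is not meant.

How it is judged (in metres and radians):
On the way, in this order (a step that is already met when the one before it is completed fails the run):
1. the red holder is lifted out of the rack, its stud clear of the rack's top (height (world z) of red_holder above 0.155 m), for 0.1 s.
2. its cone is in the stand's bore with the slots over the keys, and its flange pushes the ball back (horizontal distance between red_holder and seat below 0.004 m and angle between red_holder's own z axis and vertical below 0.1 rad and z of red_holder in the frame of seat below 0.0135 m and value of joint ball above 0.0009 m), for 0.04 s.
At the end, for the whole second after the job is handed in: The red holder stands upright (2.3 degrees) in the stand, let go and at rest: flange down on the top face (1.5 mm) and centred (2.5 mm), slots over the keys (within 26 degrees of the stand's x), ball sprung into the groove (pushed back under 0.9 mm) (z of red_holder in the frame of seat between -0.0025 and 0.0015 m and horizontal distance between red_holder and seat below 0.0025 m and angle between the x axis of red_holder and the x axis of stand, either way round below 0.45 rad and angle between red_holder's own z axis and vertical below 0.04 rad and value of joint ball below 0.0009 m and linear speed of red_holder below 0.01 m/s and angular speed of red_holder below 0.1 rad/s); the robot touches nothing.
It fails at once if the red holder bears on the stand (face, keys and bore added up) with more than 75 N (contact force between red_holder and stand above 75 N).
It fails at once if the fingers touch the red cutter (contact force between the fingers and red_cutter above 1 N).
It fails at once if something else on the bench is shifted by more than 15 mm (distance of any of blue_holder, spiral_holder, hook_spanner, turned_handle, maple_block, pine_block, bench_brush, spare_nut from where it was at the start of the episode above 0.015 m).
It also fails if it takes over 67 s, if anything falls off the work surface, if the arm or the gripper's body presses on something with over 40 N, if the wrist force passes 120 N, or if a joint passes its speed limit or range.

## Working session

There is one attempt and no reset: what is moved stays moved. The work goes in short steps, Python scripts to look and compute and a tool call to move; the robot and the scene stay as the last step left them, time stands still between calls to the robot, and variables do not carry over. Pictures are saved under pics/ and viewed, at most 10 in all, crops included, and the job is handed in when it is done.

Besides the shell and the picture viewer there is one more tool, called after "Emit:" by a JSON object that holds its "api" and its "payload". play_rows: Moves the arm, as the interface text tells. Its arguments: {"type":"object","properties":{"targets":{"type":"array"},"squeeze":{"type":"number"}},"required":["targets"]}

```bash
mkdir -p pics; ls
python3 - <<'E'
from plant import robot
import cv2
for n in("scene","top"):
    im=robot.camera(n); cv2.imwrite(f"pics/{n}0.png",im[:,:,::-1]); i=robot.camera_info(n); print(n,i)
print(robot.get_obs())
E
```

```text
pics
scene {'fovy': 48.237620861998195, 'cx': 272.27430482444754, 'cy': 205.39363373262327, 'R': array([[-0.57541877,  0.81783743,  0.00593038],
       [ 0.61234794,  0.4356233 , -0.65974415],
       [-0.54214687, -0.37599771, -0.75146689]]), 't': array([ 349.46803361, -226.40861066, 1395.08618118])}
top {'fovy': 48.56685679039906, 'cx': 277.28300062453, 'cy': 211.79239404831222, 'R': array([[ 0.14179856, -0.98988258,  0.00506501],
       [-0.96712366, -0.13962595, -0.21254746],
       [ 0.21110424,  0.02524044, -0.97713762]]), 't': array([-111.19749712,  524.82185374, 1116.82143065])}
{'time_s': 0.1, 'joint_positions': array([ 1.09961316e+00,  1.31106624e-01,  1.48912915e+00, -8.64550228e-06,
        1.52302435e+00, -8.53951989e-02]), 'dq': array([ 0.00175607, -0.00064337, -0.00266421, -0.00049058,  0.00173192,
       -0.00076087]), 'joint_efforts': array([ 9.64033788e-04, -5.61339998e+01, -4.93097162e+01,  7.69934664e-02,
        2.91354168e-02, -2.77936795e-05]), 'position': array([225.54108893, 555.49362611, 242.70243124]), 'orientation': array([-2.24884749e-04,  1.91699732e-01,  9.81453268e-01, -8.02844882e-04]), 'contact_force': array([ 0.72011884,  0.70711893, -0.99850812]), 'wrist_torque': array([-0.01963914,  0.01321874,  0.00037597]), 'gripper_force': 0.0, 'opening': 92.81772893485393}
```

View pics/scene0.png

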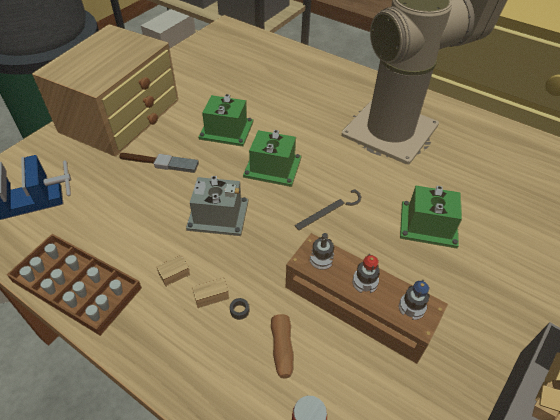

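View pics/top0.png

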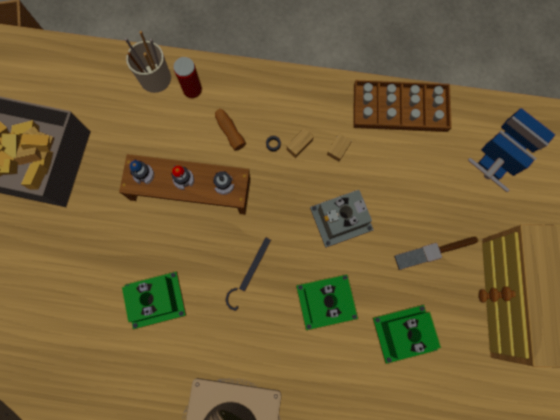

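The scene view shows the red cutter near (371,262) and the grey stand near (217,205). In the top view they are near (179,172) and (345,213). Next I'll enlarge both.

```bash
cat > h.py <<'E'
import numpy as np, cv2
from plant import robot
I={n:robot.camera_info(n) for n in("scene","top")}
def f(n): return 210/np.tan(np.radians(I[n]["fovy"])/2)
def proj(n,X):
    c=I[n]["R"]@np.asarray(X,float)+I[n]["t"]; return np.array([I[n]["cx"]+f(n)*c[0]/c[2],I[n]["cy"]+f(n)*c[1]/c[2]])
def ray(n,p):
    R,t=I[n]["R"],I[n]["t"]; d=R.T@np.array([(p[0]-I[n]["cx"])/f(n),(p[1]-I[n]["cy"])/f(n),1]); return -R.T@t,d/np.linalg.norm(d)
def onz(n,p,z): o,d=ray(n,p); return o+d*(z-o[2])/d[2]
def tri(ps,pt):
    (a,u),(b,v)=ray("scene",ps),ray("top",pt); s=np.linalg.lstsq(np.c_[u,-v],b-a,rcond=None)[0]; A,B=a+s[0]*u,b+s[1]*v
    return (A+B)/2,np.linalg.norm(A-B)
E
python3 - <<'E'
from h import *
s=cv2.imread("pics/scene0.png"); t=cv2.imread("pics/top0.png")
c=lambda im,x,y:cv2.resize(im[y:y+75,x:x+100],(400,300),interpolation=cv2.INTER_CUBIC)
m=np.vstack([np.hstack([c(t,130,140),c(t,298,178)]),np.hstack([c(s,320,230),c(s,170,165)])])
cv2.imwrite("pics/m0.png",m)
for n,im in(("scene",s),("top",t)):
    b,g,r=[im[:,:,k].astype(int) for k in range(3)]
    k=((r>110)&(r>2.5*g)&(r>2.5*b)).astype(np.uint8)
    _,_,st,ce=cv2.connectedComponentsWithStats(k)
    print(n,[(x[:5].tolist(),c.round(1).tolist()) for x,c in zip(st[1:],ce[1:]) if x[4]>8])
E
```

```text
scene [([364, 256, 14, 11, 94], [370.5, 261.2])]
top [([172, 165, 10, 11, 83], [176.7, 170.1])]
```

View pics/m0.png

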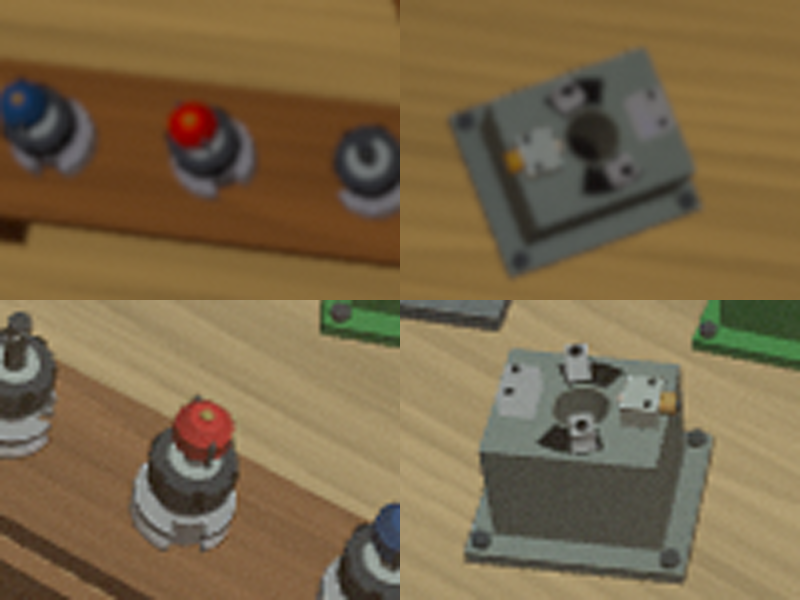

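Run:
```python
from h import *
np.set_printoptions(precision=1,suppress=True)
T=lambda x,y:(298+(x-400)/4,178+y/4); S=lambda x,y:(170+(x-400)/4,165+(y-300)/4)
print("cutter",tri((370.5,261.2),(176.7,170.1)))
for nm,n,c in(("top","top",[T(490,108),T(643,48),T(692,168),T(533,236)]),("scene","scene",[S(510,350),S(680,366),S(660,467),S(482,455)])):
    P=[onz(n,p,88) for p in c]; print(nm,P,"ctr",sum(P)/4,"sides",[np.linalg.norm(P[i]-P[i-1]) for i in range(4)])
    e=(P[0]-P[1])+(P[3]-P[2]) if nm=="top" else (P[1]-P[0])+(P[2]-P[3]); print("+y angle",np.arctan2(e[1],e[0]))
k=[onz("top",T(570,97),104),onz("top",T(622,172),104),onz("scene",S(577,350),104),onz("scene",S(582,425),104)]
print("keys",k); print((k[0]+k[1])/2,(k[2]+k[3])/2,[np.arctan2(*(a-b)[1::-1]) for a,b in((k[0],k[1]),(k[2],k[3]))],np.linalg.norm(k[0]-k[1]),np.linalg.norm(k[2]-k[3]))
print("bore",onz("top",T(592,136),88),onz("scene",S(580,407),88))
# red slot in scene at crop (188,528)
RT=lambda x,y:(130+x/4,140+y/4); RS=lambda x,y:(320+x/4,230+(y-300)/4)
print("slot",onz("scene",RS(187,525),109),onz("top",RT(219,187),109))
```

```text
cutter (array([576.5, 204.7, 168.3]), np.float64(4.005675747189356))
top [array([ 560.7, -139. ,   88. ]), array([ 612.2, -228.3,   88. ]), array([ 541. , -265.9,   88. ]), array([ 485.3, -174.6,   88. ])] ctr [ 549.8 -202.    88. ] sides [np.float64(83.33520421856865), np.float64(103.04190121784656), np.float64(80.53774739049311), np.float64(106.95640670869338)]
+y angle 2.1061780009492317
scene [array([ 543.9, -266.4,   88. ]), array([ 495. , -174.4,   88. ]), array([ 565.3, -134.5,   88. ]), array([ 617.3, -223.5,   88. ])] ctr [ 555.4 -199.7   88. ] sides [np.float64(85.07074122599231), np.float64(104.12691921050087), np.float64(80.88721937121304), np.float64(103.07890805930411)]
+y angle 2.0799510995191017
keys [array([ 570.5, -185.2,  104. ]), array([ 528.9, -221.5,  104. ]), array([ 531.8, -222.1,  104. ]), array([ 576.5, -181.2,  104. ])]
[ 549.7 -203.4  104. ] [ 554.2 -201.6  104. ] [np.float64(0.7162420017779483), np.float64(-2.4001075378290366)] 55.24726365146581 60.64661015071696
bore [ 552.1 -203.2   88. ] [ 555.7 -201.8   88. ]
slot [592.2 213.2 109. ] [553.6 194.9 109. ]
```

Stand and holder sizes agree across both views. Now I'll move above the red holder, then finish the yaw numbers.

Emit:
{"api": "play_rows", "payload": {"targets": [[1,-38,-16.2,0,0],[1,-38,-16.2,0,0],[1,-38,-16.2,0,0],[1,-38,-16.2,0,0],[1,-38,-16.2,0,0],[1,-38,-16.2,0,0],[1,-38,-16.2,0,0],[1,-38,-16.2,0,0],[1,-38,-16.2,0,0],[1,-38,-16.2,0,0],[1,-38,-16.2,0,0],[1,-38,-16.2,0,0]]}}

```text
time_s: 1.1
position: [576.0, 202.4, 243.2]
orientation: [-0.0, 0.192, 0.981, -0.0]
contact_force: [0.6, 0.2, 0.5]
opening: 93.0
gripper_force: 0.0
```

Run:
```python
from h import *
np.set_printoptions(precision=1,suppress=True)
o=robot.get_obs(); print(o["position"],o["orientation"])
RT=lambda x,y:(130+x/4,140+y/4); RS=lambda x,y:(320+x/4,230+(y-300)/4)
cs,ct=onz("scene",(370.5,261.2),166),onz("top",(176.7,170.1),166); print(cs,ct)
for z in(104,109):
  a=onz("scene",RS(187,525),z)-cs; b=ct-onz("top",RT(219,187),z); print(a,b,[np.arctan2(v[1],v[0]) for v in(a,b)],[np.hypot(*v[:2]) for v in(a,b)])
# flange contours: bright grey blob in each view
s=cv2.imread("pics/scene0.png"); t=cv2.imread("pics/top0.png")
c=lambda im,x,y:cv2.resize(im[y:y+45,x:x+40],(400,450),interpolation=cv2.INTER_CUBIC)
cv2.imwrite("pics/m1.png",np.hstack([c(t,160,155),c(s,348,250)]))
# predicted flange top circle centres
for n,p in(("top",ct),("scene",cs)): print(n,proj(n,[p[0],p[1],109]))
print("rack y", [onz("top",p,166) for p in((135.5,165.5),(222.5,177))])
```

```text
[576.  202.4 243.2] [-0.   0.2  1.  -0. ]
[575.9 202.5 166. ] [576.4 207.2 166. ]
[ 13.2   9.9 -62. ] [21.7 11.1 62. ] [np.float64(0.6444752062267267), np.float64(0.4743154738682514)] [np.float64(16.453806598406818), np.float64(24.35990410041008)]
[ 16.4  10.7 -57. ] [22.9 12.3 57. ] [np.float64(0.5783159777154444), np.float64(0.49360065908846024)] [np.float64(19.525907082346986), np.float64(25.988022211998207)]
top [181.5 177.1]
scene [365.8 277.7]
rack y [array([573.7, 304.1, 166. ]), array([575.2,  99.2, 166. ])]
```

View pics/m1.png

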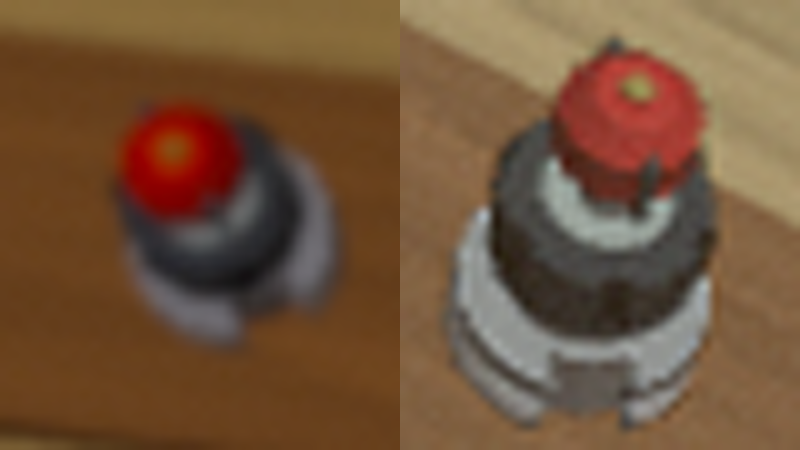

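The left half is the top view: flange centre near (182.8,177.5), slot mouth near (186.8,186.5) in full-picture pixels. The right half is the scene view: flange centre near (366,278), inner slot wall near (367.5,285.4).

Run:
```python
from h import *
np.set_printoptions(precision=1,suppress=True)
A=lambda n,a,b,z=109:(onz(n,a,z),onz(n,b,z))
for nm,(c,s) in(("scene",A("scene",(366,277.9),(367.5,285.4))),("top",A("top",(182.8,177.5),(186.8,186.7)))):
    v=s-c; print(nm,c,v,np.hypot(*v[:2]),np.arctan2(v[1],v[0])%np.pi)
cs=[proj("scene",[576+r*np.cos(a),204+r*np.sin(a),z]) for r,a,z in((25,.5,90),(25,.5,109),(17.5,.5,109),(17.5,.8,109))]; print(cs)
# tangential slot edges in scene at inner wall
for p in((363.3,285.2),(371.8,285.5)): print(onz("scene",p,109))
```

```text
scene [576.1 203.1 109. ] [13.6 10.4  0. ] 17.11963536254228 0.6520293546889655
top [575.9 203.9 109. ] [-21.5 -13.9   0. ] 25.610095390886734 0.5742573236880539
[array([365.1, 294.1]), array([366.7, 289.1]), array([366.6, 285.7]), array([369.3, 285.6])]
[594.  206.6 109. ]
[585.  220.4 109. ]
```

Emit:
{"api": "play_rows", "payload": {"targets": [[1,0,0,0,0.1185],[1,0,0,0,0.1185],[1,0,0,0,0.1185],[1,0,0,0,0.1185],[1,0,0,0,0.1185],[1,0,0,0,0.1185],[1,0,0,0,0.1185],[1,0,0,0,0.1185],[1,0,0,0,0.1185],[1,0,0,0,0.1185]]}}

```text
time_s: 1.93
position: [574.8, 204.1, 243.0]
orientation: [-0.0, 0.709, 0.705, -0.001]
contact_force: [0.2, 0.3, -0.1]
opening: 93.2
gripper_force: 0.0
```

Emit:
{"api": "play_rows", "payload": {"targets": [[1,0,1,13,0],[1,0,0,13,0],[1,0,0,13,0],[1,0,0,13,0],[1,0,0,13,0],[1,0,0,13,0],[1,0,0,13,0],[1,0,0,10,0],[1,0,0,3,0],[1,0,0,0,0]]}}

```text
time_s: 2.77
position: [575.3, 204.0, 138.2]
orientation: [-0.001, 0.707, 0.707, -0.001]
contact_force: [-0.6, -0.0, 0.5]
opening: 92.6
gripper_force: 0.0
```

Run:
```python
from h import *
s=robot.camera("scene"); t=robot.camera("top")
c=lambda im,x,y:cv2.resize(im[y:y+75,x:x+100,::-1],(400,300),interpolation=cv2.INTER_CUBIC)
cv2.imwrite("pics/m2.png",np.hstack([c(t,130,140),c(s,320,230)]))
print(robot.get_obs())
```

```text
{'time_s': 2.8667, 'joint_positions': array([2.56813209e-01, 2.29461699e-01, 1.56896221e+00, 3.10667767e-06,
       1.34241478e+00, 2.56674928e-01]), 'dq': array([-0.00026524, -0.00985597, -0.01187974,  0.00036744,  0.00063138,
        0.00165642]), 'joint_efforts': array([ 8.22634192e-04, -5.77040076e+01, -4.59828329e+01,  7.54595920e-02,
       -6.39851482e-03, -4.26028957e-03]), 'position': array([576.45034861, 204.32001839, 140.17352704]), 'orientation': array([1.88832782e-04, 7.07058088e-01, 7.07155371e-01, 3.26282689e-04]), 'contact_force': array([-0.07463097, -0.13507487,  0.24890037]), 'wrist_torque': array([-0.05742206,  0.0687528 , -0.02190438]), 'gripper_force': 0.0, 'opening': 92.891705405893}
```

View pics/m2.png

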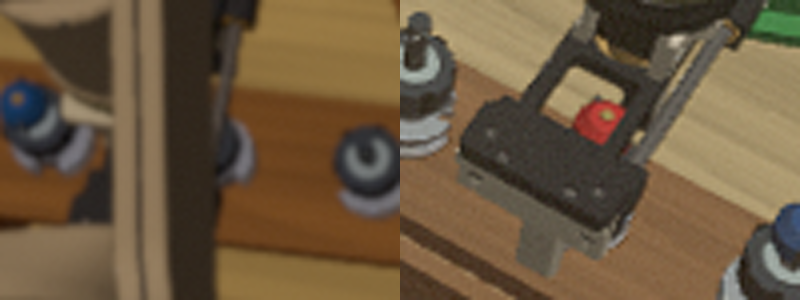

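The fingers straddle the red holder's nut, with the cutter visible between them and the neighbours clear. Closing gently.

Emit:
{"api": "play_rows", "payload": {"squeeze": 40, "targets": [[0.7,0,0,0,0],[0.6,0,0,0,0],[0.5,0,0,0,0],[0.45,0,0,0,0],[0.3,0,0,0,0],[0.2,0,0,0,0],[0.2,0,0,0,0],[0.2,0,0,0,0]]}}

```text
time_s: 3.53
position: [576.1, 204.2, 139.7]
orientation: [-0.0, 0.707, 0.707, 0.0]
contact_force: [-0.1, -0.0, -0.3]
opening: 44.6
gripper_force: 0.0
```

Emit:
{"api": "play_rows", "payload": {"targets": [[0.2,0,0,0,0],[0.2,0,0,0,0],[0.2,0,0,0,0],[0.2,0,0,0,0]]}}

```text
time_s: 3.87
position: [575.9, 204.3, 139.6]
orientation: [-0.0, 0.707, 0.707, -0.0]
contact_force: [-2.0, -0.9, 1.9]
opening: 41.1
gripper_force: 40.0
```

Emit:
{"api": "play_rows", "payload": {"targets": [[0.2,0,0,-3,0],[0.2,0,0,-6,0],[0.2,0,0,-10,0],[0.2,0,0,-15,0],[0.2,0,0,-15,0],[0.2,0,0,-15,0],[0.2,0,0,-15,0],[0.2,0,0,-15,0],[0.2,0,0,-15,0],[0.2,0,0,-11,0],[0.2,0,0,0,0],[0.2,0,0,0,0]]}}

```text
time_s: 4.87
position: [576.5, 204.3, 260.4]
orientation: [0.0, 0.707, 0.707, 0.001]
contact_force: [0.1, 0.0, -6.2]
opening: 41.0
gripper_force: 40.0
```

Emit:
{"api": "play_rows", "payload": {"targets": [[0.2,0,-10,0,0],[0.2,0,-25,0,0],[0.2,0,-30,0,0],[0.2,-5,-30,0,0],[0.2,-15,-20,0,0],[0.2,-30,-10,0,0],[0.2,-38,0,0,0],[0.2,-38,0,0,0],[0.2,-38,0,0,0],[0.2,-38,0,0,0],[0.2,-30,15,0,0],[0.2,-30,20,0,0]]}}

```text
time_s: 5.87
position: [484.9, -59.6, 258.6]
orientation: [-0.001, 0.707, 0.707, -0.0]
contact_force: [0.9, 0.4, -4.4]
opening: 41.2
gripper_force: 40.0
```

Emit:
{"api": "play_rows", "payload": {"targets": [[0.2,-30,20,0,0],[0.2,-30,20,0,0],[0.2,-30,15,0,0],[0.2,-25,7,0,0],[0.2,-20,3,0,0],[0.2,-15,1,0,-0.03],[0.2,-10,0,0,-0.05],[0.2,-10,0,0,-0.05],[0.2,0,0,0,0]]}}

```text
time_s: 6.62
position: [552.3, -229.3, 257.6]
orientation: [-0.001, 0.66, 0.752, -0.001]
contact_force: [0.4, -0.4, -5.5]
opening: 41.0
gripper_force: 40.0
```

Run:
```python
from h import *
s=robot.camera("scene"); t=robot.camera("top"); o=robot.get_obs(); print(o["position"],o["orientation"],o["contact_force"],o["opening"])
cv2.imwrite("pics/s3.png",s[:,:,::-1])
p=proj("scene",o["position"]-[0,0,55]).round().astype(int); q=proj("top",[552,-202,100]).round().astype(int);print(p,q)
c=lambda im,p:cv2.resize(im[p[1]-40:p[1]+60,p[0]-40:p[0]+40,::-1],(400,500),interpolation=cv2.INTER_CUBIC)
cv2.imwrite("pics/m3.png",np.hstack([c(t,q),c(s,p)]))
```

```text
[ 552.61519707 -227.4736253   258.19198963] [-1.17524585e-03  6.60585705e-01  7.50749710e-01 -1.35656173e-04] [ 0.93288497  0.39667201 -6.75790023] 40.96196855491506
[202 150] [346 211]
```

View pics/m3.png

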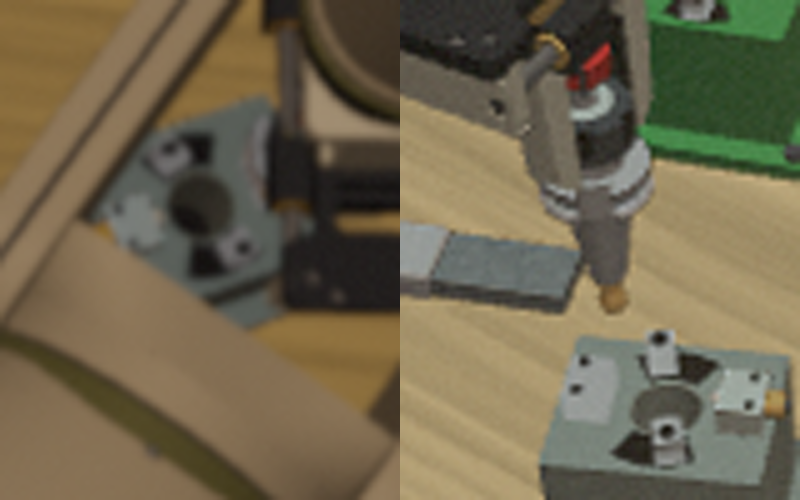

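The left half (top view) shows the bore at about (346.4,212). The right half (scene view) shows the stud tip at about (204.6,169.4) and the bore at about (215,191.6). The arm stopped about 25 mm too far in -y. I'll use this view to get the offset and check the slot.

Run:
```python
from h import *
np.set_printoptions(precision=1,suppress=True)
o=np.array([552.6,-227.8,258.3]); 
st=onz("scene",(162+212/5,110+297/5),140); print("stud",st,"bore",onz("scene",(162+265/5,110+408/5),88), onz("top",(306+202/5,171+205/5),88))
k=[onz("top",(306+168/5,171+153/5),104),onz("top",(306+240/5,171+250/5),104),onz("scene",(162+262/5,110+358/5-3),104),onz("scene",(162+268/5,110+430/5),104)]
print(k)
# nut/flange check
s=cv2.imread("pics/s3.png")
c=s[125:155,185:215]; a=cv2.resize(c,(600,600),interpolation=cv2.INTER_CUBIC); 
a=cv2.convertScaleAbs(a,alpha=1.4); cv2.imwrite("pics/m4.png",a)
for r,ang in((17.5,.73),(25,.73)): print(proj("scene",[o[0]+r*np.cos(ang),o[1]+r*np.sin(ang),208+19]),proj("scene",[o[0]+r*np.cos(ang),o[1]+r*np.sin(ang),208]))
```

```text
stud [ 550.4 -231.9  140. ] bore [ 555.3 -202.1   88. ] [ 552.3 -204.1   88. ]
[array([ 571.8, -182.9,  104. ]), array([ 529. , -222.7,  104. ]), array([ 534.4, -219.5,  104. ]), array([ 575.8, -181.5,  104. ])]
[201.2 147.2] [202.1 153.8]
[201.2 149.6] [202.2 156.2]
```

View pics/m4.png

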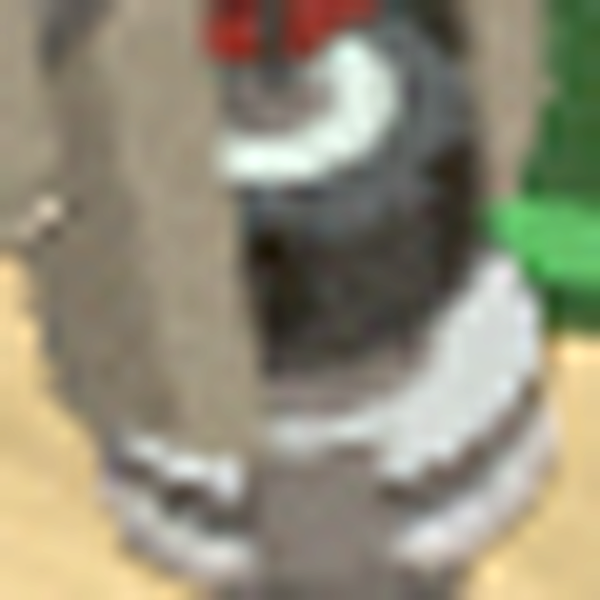

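Emit:
{"api": "play_rows", "payload": {"targets": [[0.2,8,1,0,0],[0.2,9.5,1.9,0,0],[0.2,8,1,0,0],[0.2,0,0,5,0],[0.2,0,0,12,0],[0.2,0,0,12,0],[0.2,0,0,12,0],[0.2,0,0,12,0],[0.2,0,0,11,0],[0.2,0,0,6,0],[0.2,0,0,0,0],[0.2,0,0,0,0]]}}

```text
time_s: 7.72
position: [553.5, -202.0, 189.1]
orientation: [-0.0, 0.66, 0.751, -0.0]
contact_force: [1.1, 0.6, -5.8]
opening: 41.6
gripper_force: 40.0
```

Run:
```python
from h import *
s=robot.camera("scene"); t=robot.camera("top"); o=robot.get_obs(); print(o["position"],o["orientation"],o["contact_force"],o["wrist_torque"])
c=lambda im,p:cv2.resize(im[p[1]-25:p[1]+25,p[0]-20:p[0]+20,::-1],(400,500),interpolation=cv2.INTER_CUBIC)
cv2.imwrite("pics/m5.png",np.hstack([c(t,(346,212)),c(s,(214,185))]))
```

```text
[ 554.24050019 -202.27906035  190.49849437] [6.62466166e-04 6.59741748e-01 7.51492084e-01 1.89999093e-04] [-0.0290736  -0.49118287 -5.77177213] [-0.0735166   0.03187951 -0.02615929]
```

View pics/m5.png

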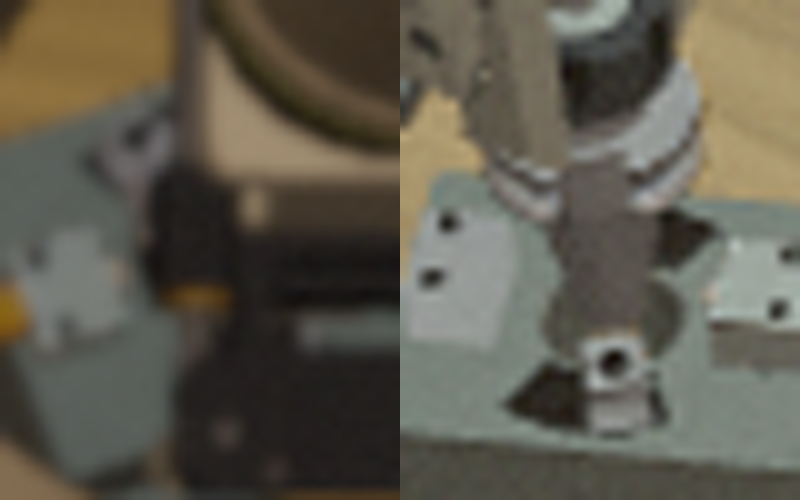

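The scene view shows the stud hanging in the bore mouth, about centred at (600-620, 300) in the crop, with the slot facing the near key. Nothing is touching yet. I'll go lower and then centre by feel.

Emit:
{"api": "play_rows", "payload": {"targets": [[0.2,0,0,6,0],[0.2,0,0,6,0],[0.2,0,0,6,0],[0.2,0,0,6,0],[0.2,0,0,4,0],[0.2,0,0,2,0],[0.2,0,0,0,0],[0.2,0,0,0,0]]}}

```text
time_s: 8.48
position: [553.7, -201.9, 159.5]
orientation: [-0.0, 0.66, 0.752, -0.0]
contact_force: [-0.1, 0.5, -5.9]
opening: 41.4
gripper_force: 40.0
```

Emit:
{"api": "play_rows", "payload": {"targets": [[0.2,1,0,0,0],[0.2,1,0,0,0],[0.2,1,0,0,0],[0.2,0,0,0,0],[0.2,0,0,0,0]]}}

```text
time_s: 8.9
position: [553.4, -198.9, 159.8]
orientation: [0.0, 0.66, 0.752, 0.0]
contact_force: [-0.9, 0.2, -6.1]
opening: 41.4
gripper_force: 40.0
```

Emit:
{"api": "play_rows", "payload": {"targets": [[0.2,1,0,0,0],[0.2,0.5,0,0,0],[0.2,0.5,0,0,0],[0.2,0,0,0,0],[0.2,0,0,0,0]]}}

```text
time_s: 9.32
position: [553.2, -197.2, 159.8]
orientation: [0.0, 0.66, 0.752, -0.0]
contact_force: [0.3, -2.5, -6.6]
opening: 41.2
gripper_force: 40.0
```

Emit:
{"api": "play_rows", "payload": {"targets": [[0.2,0.5,0,0,0],[0.2,0,0,0,0],[0.2,0,0,0,0]]}}

```text
time_s: 9.57
position: [553.1, -196.8, 159.8]
orientation: [0.0, 0.66, 0.752, -0.0]
contact_force: [0.7, -2.1, -4.9]
opening: 41.4
gripper_force: 40.0
```

Emit:
{"api": "play_rows", "payload": {"targets": [[0.2,-2.5,0,0,0],[0.2,-2,0,0,0],[0.2,-2,0,0,0],[0.2,-1,0,0,0],[0.2,0,0,0,0],[0.2,0,0,0,0]]}}

```text
time_s: 10.07
position: [553.9, -203.9, 159.5]
orientation: [-0.0, 0.66, 0.751, 0.0]
contact_force: [0.3, 0.8, -6.2]
opening: 41.1
gripper_force: 40.0
```

Emit:
{"api": "play_rows", "payload": {"targets": [[0.2,-0.7,0,0,0],[0.2,0,0,0,0],[0.2,0,0,0,0]]}}

```text
time_s: 10.32
position: [554.1, -204.6, 159.6]
orientation: [-0.0, 0.66, 0.752, 0.0]
contact_force: [0.2, -0.1, -5.8]
opening: 41.3
gripper_force: 40.0
```

Emit:
{"api": "play_rows", "payload": {"targets": [[0.2,-0.7,0,0,0],[0.2,0,0,0,0],[0.2,0,0,0,0]]}}

```text
time_s: 10.57
position: [554.2, -205.4, 159.7]
orientation: [0.0, 0.66, 0.752, -0.0]
contact_force: [0.6, 0.5, -5.6]
opening: 41.3
gripper_force: 40.0
```

Emit:
{"api": "play_rows", "payload": {"targets": [[0.2,-0.7,0,0,0],[0.2,0,0,0,0],[0.2,0,0,0,0]]}}

```text
time_s: 10.82
position: [554.3, -206.1, 159.6]
orientation: [0.0, 0.66, 0.752, -0.0]
contact_force: [-1.2, 0.6, -5.0]
opening: 41.4
gripper_force: 40.0
```

Emit:
{"api": "play_rows", "payload": {"targets": [[0.2,-0.7,0,0,0],[0.2,0,0,0,0],[0.2,0,0,0,0]]}}

```text
time_s: 11.07
position: [554.4, -206.6, 159.6]
orientation: [-0.0, 0.66, 0.752, 0.0]
contact_force: [-0.4, 0.7, -5.5]
opening: 41.3
gripper_force: 40.0
```

Emit:
{"api": "play_rows", "payload": {"targets": [[0.2,-0.7,0,0,0],[0.2,0,0,0,0],[0.2,0,0,0,0]]}}

```text
time_s: 11.32
position: [554.4, -207.2, 159.6]
orientation: [-0.0, 0.66, 0.752, 0.0]
contact_force: [-0.9, 2.5, -5.2]
opening: 40.9
gripper_force: 40.0
```

Run:
```python
from h import *
s=robot.camera("scene"); o=robot.get_obs(); print(o["position"],o["contact_force"],o["wrist_torque"])
c=lambda im,p:cv2.resize(im[p[1]-25:p[1]+25,p[0]-25:p[0]+25,::-1],(600,600),interpolation=cv2.INTER_CUBIC)
cv2.imwrite("pics/m6.png",c(s,(214,182)))
```

```text
[ 554.43973022 -207.21991292  159.6443822 ] [-0.09502073  3.15571972 -4.71440848] [ 0.5015288   0.20635526 -0.03595289]
```

View pics/m6.png

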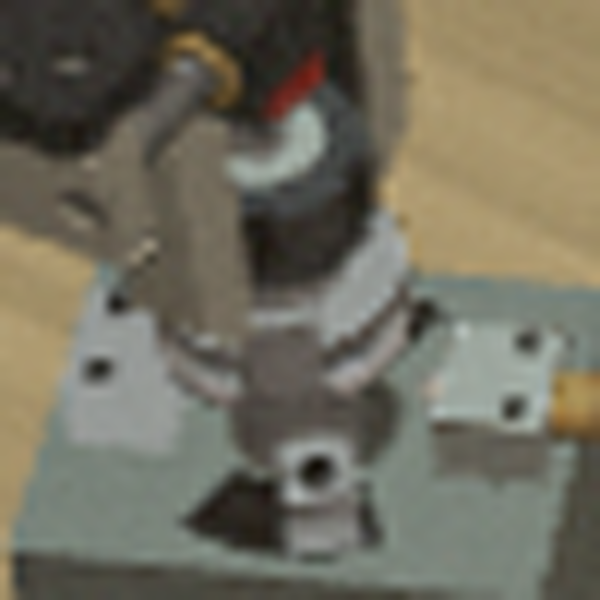

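Contact found on this side. The picture shows the flange level above the keys, with the slot facing the near key. I'll return to mid and probe the other axis.

Emit:
{"api": "play_rows", "payload": {"targets": [[0.2,2.5,0,0,0],[0.2,2.7,0,0,0],[0.2,0,2,0,0],[0.2,0,1.5,0,0],[0.2,0,0,0,0],[0.2,0,0,0,0]]}}

```text
time_s: 11.87
position: [557.4, -201.9, 159.7]
orientation: [0.0, 0.66, 0.752, -0.0]
contact_force: [0.3, -0.7, -6.9]
opening: 41.6
gripper_force: 40.0
```

Emit:
{"api": "play_rows", "payload": {"targets": [[0.2,0,0.7,0,0],[0.2,0,0,0,0],[0.2,0,0,0,0]]}}

```text
time_s: 12.12
position: [557.9, -201.8, 159.6]
orientation: [-0.0, 0.66, 0.752, -0.0]
contact_force: [-0.1, -0.2, -5.8]
opening: 41.2
gripper_force: 40.0
```

Emit:
{"api": "play_rows", "payload": {"targets": [[0.2,0,0.7,0,0],[0.2,0,0,0,0],[0.2,0,0,0,0]]}}

```text
time_s: 12.37
position: [558.4, -201.7, 159.5]
orientation: [-0.0, 0.66, 0.752, -0.0]
contact_force: [-2.3, -1.7, -5.9]
opening: 41.4
gripper_force: 40.0
```

Emit:
{"api": "play_rows", "payload": {"targets": [[0.2,0,0.7,0,0],[0.2,0,0,0,0],[0.2,0,0,0,0]]}}

```text
time_s: 12.62
position: [558.6, -201.7, 159.5]
orientation: [-0.001, 0.66, 0.751, -0.001]
contact_force: [-4.7, -1.4, -4.4]
opening: 41.4
gripper_force: 40.0
```

Emit:
{"api": "play_rows", "payload": {"targets": [[0.2,0,-3,0,0],[0.2,0,-3,0,0],[0.2,0,-3,0,0],[0.2,0,0,0,0],[0.2,0,0,0,0]]}}

```text
time_s: 13.03
position: [550.4, -202.7, 159.8]
orientation: [0.0, 0.66, 0.752, 0.0]
contact_force: [0.2, -0.2, -5.9]
opening: 41.2
gripper_force: 40.0
```

Emit:
{"api": "play_rows", "payload": {"targets": [[0.2,0,-1,0,0],[0.2,0,0,0,0],[0.2,0,0,0,0]]}}

```text
time_s: 13.28
position: [549.6, -202.8, 159.8]
orientation: [0.0, 0.66, 0.752, 0.0]
contact_force: [0.5, -0.5, -6.4]
opening: 41.4
gripper_force: 40.0
```

Emit:
{"api": "play_rows", "payload": {"targets": [[0.2,0,-0.7,0,0],[0.2,0,0,0,0],[0.2,0,0,0,0]]}}

```text
time_s: 13.53
position: [549.2, -202.9, 159.8]
orientation: [0.0, 0.66, 0.752, 0.0]
contact_force: [3.6, 0.5, -8.1]
opening: 41.0
gripper_force: 40.0
```

Emit:
{"api": "play_rows", "payload": {"targets": [[0.2,0,-0.7,0,0],[0.2,0,0,0,0],[0.2,0,0,0,0]]}}

```text
time_s: 13.78
position: [549.0, -202.9, 159.9]
orientation: [0.001, 0.66, 0.752, 0.001]
contact_force: [6.0, 1.5, -8.3]
opening: 41.3
gripper_force: 40.0
```

Emit:
{"api": "play_rows", "payload": {"targets": [[0.2,0,3,0,0],[0.2,0,2.85,0,0],[0.2,0,0,1.5,0],[0.2,0,0,1.5,0],[0.2,0,0,1,0],[0.2,0,0,0,0],[0.2,0,0,0,0]]}}

```text
time_s: 14.37
position: [553.6, -202.2, 155.4]
orientation: [-0.0, 0.66, 0.752, -0.0]
contact_force: [0.7, -0.5, -5.8]
opening: 40.9
gripper_force: 40.0
```

Emit:
{"api": "play_rows", "payload": {"targets": [[0.2,0,0,0.7,0],[0.2,0,0,0.7,0],[0.2,0,0,0.6,0],[0.2,0,0,0,0],[0.2,0,0,0,0]]}}

```text
time_s: 14.78
position: [553.8, -202.2, 153.6]
orientation: [-0.0, 0.66, 0.752, -0.0]
contact_force: [0.7, -0.1, -5.9]
opening: 41.2
gripper_force: 40.0
```

Emit:
{"api": "play_rows", "payload": {"targets": [[0.2,0,0,0.5,0],[0.2,0,0,0.5,0],[0.2,0,0,0,0],[0.2,0,0,0,0]]}}

```text
time_s: 15.12
position: [553.8, -202.2, 152.5]
orientation: [-0.0, 0.66, 0.752, -0.0]
contact_force: [0.4, 0.1, -6.0]
opening: 41.2
gripper_force: 40.0
```

Emit:
{"api": "play_rows", "payload": {"targets": [[0.2,0,0,0.5,0],[0.2,0,0,0.5,0],[0.2,0,0,0,0],[0.2,0,0,0,0]]}}

```text
time_s: 15.45
position: [553.8, -202.2, 151.6]
orientation: [-0.0, 0.66, 0.752, -0.0]
contact_force: [-0.2, -0.6, -6.0]
opening: 41.2
gripper_force: 40.0
```

Emit:
{"api": "play_rows", "payload": {"targets": [[0.2,0,0,0.5,0],[0.2,0,0,0.5,0],[0.2,0,0,0,0],[0.2,0,0,0,0]]}}

```text
time_s: 15.78
position: [553.8, -202.3, 150.6]
orientation: [-0.0, 0.66, 0.752, -0.0]
contact_force: [1.1, 0.4, -6.0]
opening: 41.5
gripper_force: 40.0
```

Emit:
{"api": "play_rows", "payload": {"targets": [[0.2,0,0,0.5,0],[0.2,0,0,0.5,0],[0.2,0,0,0,0],[0.2,0,0,0,0]]}}

```text
time_s: 16.12
position: [553.9, -202.3, 149.7]
orientation: [0.0, 0.66, 0.752, -0.0]
contact_force: [1.0, 0.3, -5.8]
opening: 41.0
gripper_force: 40.0
```

Emit:
{"api": "play_rows", "payload": {"targets": [[0.2,0,0,0.5,0],[0.2,0,0,0.5,0],[0.2,0,0,0,0],[0.2,0,0,0,0]]}}

```text
time_s: 16.45
position: [554.1, -202.6, 149.1]
orientation: [0.0, 0.66, 0.752, 0.0]
contact_force: [1.6, -2.0, -3.5]
opening: 41.4
gripper_force: 40.0
```

Run:
```python
from h import *
s=robot.camera("scene"); o=robot.get_obs(); print(o["position"],o["contact_force"],o["wrist_torque"])
c=lambda im,p:cv2.resize(im[p[1]-20:p[1]+20,p[0]-25:p[0]+25,::-1],(750,600),interpolation=cv2.INTER_CUBIC)
cv2.imwrite("pics/m7.png",c(s,(216,187)))
```

```text
[ 554.12712139 -202.53609695  149.01075727] [-0.3297995  -1.41248159 -3.87636332] [-0.29631401 -0.13009332  0.04902081]
```

View pics/m7.png

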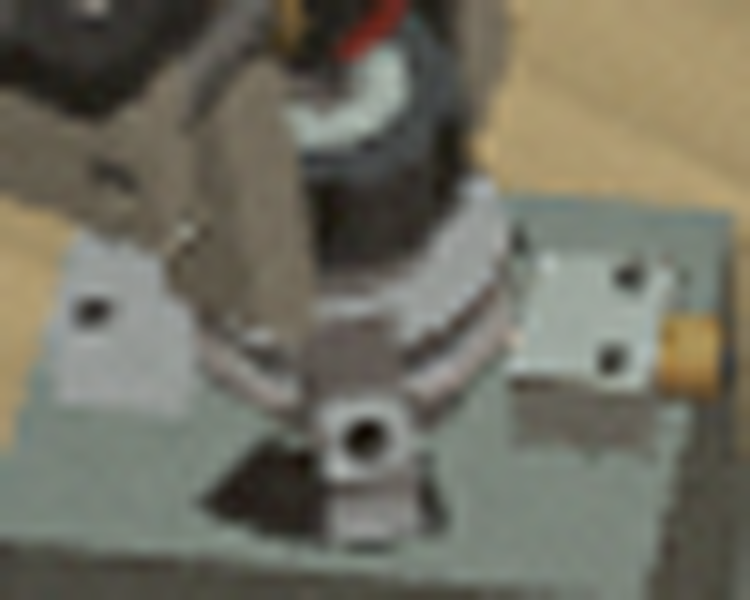

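The slot straddles the near key at about (365,430) in the crop. The first contact force points along the stand's -y, which fits the ball. I'll keep pressing gently.

Emit:
{"api": "play_rows", "payload": {"targets": [[0.2,0,0,0.4,0],[0.2,0,0,0.4,0],[0.2,0,0,0,0],[0.2,0,0,0,0]]}}

```text
time_s: 16.83
position: [554.3, -202.7, 148.6]
orientation: [0.001, 0.66, 0.752, 0.0]
contact_force: [1.1, -2.5, 0.7]
opening: 41.3
gripper_force: 40.0
```

Emit:
{"api": "play_rows", "payload": {"targets": [[0.2,0,0,0.4,0],[0.2,0,0,0.4,0],[0.2,0,0,0,0],[0.2,0,0,0,0]]}}

```text
time_s: 17.17
position: [554.5, -202.8, 148.1]
orientation: [0.001, 0.66, 0.752, 0.0]
contact_force: [0.5, -4.7, 5.5]
opening: 41.0
gripper_force: 40.0
```

Emit:
{"api": "play_rows", "payload": {"targets": [[0.2,0,0,0.3,0],[0.2,0,0,0.3,0],[0.2,0,0,0,0],[0.2,0,0,0,0]]}}

```text
time_s: 17.5
position: [554.6, -203.0, 147.9]
orientation: [0.001, 0.66, 0.752, 0.0]
contact_force: [-1.3, -5.1, 6.8]
opening: 41.2
gripper_force: 40.0
```

Run:
```python
from h import *
np.set_printoptions(precision=2,suppress=True)
o=robot.get_obs(); print(o["position"],o["contact_force"],o["wrist_torque"],o["orientation"])
# slot/flange rim predicted in m7 crop for h=11.3 vs 16, axis (553.7,-203)
q=lambda X:((proj("scene",X)-[191,167])*15).round(0)
for h in(11.3,16):
  for cx,cy in((553.8,-202.3),(552,-204)):
    print(h,cx,[q([cx+25*np.cos(a),cy+25*np.sin(a),88+h+dz]).tolist() for a in(2.3,2.0,1.06,.4) for dz in(0,19)])
for cx,cy in((553.8,-202.3),): print("block corner +y top near",[q([cx+26.3*np.cos(2.09)+d*np.cos(.52),cy+26.3*np.sin(2.09)+d*np.sin(.52),105]).tolist() for d in(-12,0,12)],"key",[q([cx+r*np.cos(.73),cy+r*np.sin(.73),104]).tolist() for r in(21,36)])
```

```text
[ 554.57 -202.97  147.9 ] [-1.28 -5.11  6.78] [-0.68  0.37  0.11] [0.   0.66 0.75 0.  ]
11.3 553.8 [[519.0, 300.0], [511.0, 215.0], [515.0, 335.0], [506.0, 250.0], [417.0, 420.0], [407.0, 335.0], [311.0, 429.0], [300.0, 344.0]]
11.3 552 [[518.0, 289.0], [510.0, 204.0], [513.0, 324.0], [505.0, 239.0], [416.0, 408.0], [406.0, 324.0], [311.0, 417.0], [299.0, 332.0]]
16 553.8 [[517.0, 280.0], [509.0, 194.0], [513.0, 314.0], [504.0, 229.0], [415.0, 399.0], [405.0, 314.0], [309.0, 408.0], [297.0, 323.0]]
16 552 [[516.0, 268.0], [508.0, 183.0], [511.0, 303.0], [503.0, 217.0], [414.0, 388.0], [404.0, 302.0], [308.0, 396.0], [296.0, 311.0]]
block corner +y top near [[535.0, 245.0], [523.0, 300.0], [511.0, 357.0]] key [[361.0, 391.0], [365.0, 463.0]]
```

Emit:
{"api": "play_rows", "payload": {"targets": [[0.2,0,0,0,-0.02],[0.2,0,0,0,-0.02],[0.2,0,0,0,0],[0.2,0,0,0,0]]}}

```text
time_s: 17.83
position: [555.1, -202.7, 147.8]
orientation: [0.002, 0.645, 0.765, 0.001]
contact_force: [3.6, -3.1, 6.0]
opening: 41.4
gripper_force: 40.0
```

Run:
```python
from h import *
np.set_printoptions(precision=2,suppress=True)
o=robot.get_obs(); print(o["position"],o["contact_force"],o["wrist_torque"],o["orientation"])
```

```text
[ 555.12 -202.69  147.77] [ 3.61 -3.14  5.99] [-0.61 -0.46 -0.14] [0.   0.64 0.76 0.  ]
```

Emit:
{"api": "play_rows", "payload": {"targets": [[0.2,0,0,0,-0.02],[0.2,0,0,0,-0.02],[0.2,0,0,0,0],[0.2,0,0,0,0]]}}

```text
time_s: 18.17
position: [555.1, -202.4, 147.7]
orientation: [0.001, 0.629, 0.777, 0.001]
contact_force: [2.7, -1.8, 6.2]
opening: 41.0
gripper_force: 40.0
```

Run:
```python
from h import *
np.set_printoptions(precision=2,suppress=True)
o=robot.get_obs(); print(o["position"],o["contact_force"],o["wrist_torque"],o["orientation"])
```

```text
[ 555.12 -202.45  147.73] [ 2.66 -1.82  6.25] [-0.34 -0.51 -0.25] [0.   0.63 0.78 0.  ]
```

Emit:
{"api": "play_rows", "payload": {"targets": [[0.2,0,0,0,0.025],[0.2,0,0,0,0.025],[0.2,0,0,0.4,0],[0.2,0,0,0.4,0],[0.2,0,0,0,0],[0.2,0,0,0,0]]}}

```text
time_s: 18.67
position: [555.1, -202.7, 147.5]
orientation: [0.002, 0.648, 0.761, 0.001]
contact_force: [1.6, -2.5, 8.6]
opening: 41.0
gripper_force: 40.0
```

```bash
cat > o.py <<'E'
from h import *
np.set_printoptions(precision=2,suppress=True)
o=robot.get_obs(); print(o["position"],o["contact_force"],o["wrist_torque"],o["orientation"])
E
python3 o.py
```

```text
[ 555.12 -202.73  147.49] [ 1.58 -2.5   8.61] [-0.49 -0.13 -0.09] [0.   0.65 0.76 0.  ]
```

Emit:
{"api": "play_rows", "payload": {"targets": [[0.2,0,0,0.4,0],[0.2,0,0,0.4,0],[0.2,0,0,0,0],[0.2,0,0,0,0]]}}

```text
time_s: 19.0
position: [555.3, -202.9, 147.2]
orientation: [0.002, 0.648, 0.761, 0.001]
contact_force: [-0.3, -3.0, 12.3]
opening: 41.3
gripper_force: 40.0
```

```bash
python3 o.py
```

```text
[ 555.26 -202.86  147.24] [-0.28 -3.02 12.27] [-0.43  0.09 -0.03] [0.   0.65 0.76 0.  ]
```

Emit:
{"api": "play_rows", "payload": {"targets": [[0.2,0,0,0.4,0],[0.2,0,0,0.4,0],[0.2,0,0,0,0],[0.2,0,0,0,0]]}}

```text
time_s: 19.33
position: [555.4, -202.8, 146.7]
orientation: [0.002, 0.648, 0.761, 0.001]
contact_force: [0.2, -3.1, 12.9]
opening: 41.6
gripper_force: 40.0
```

```bash
python3 o.py
python3 - <<'E'
from h import *
np.set_printoptions(precision=1,suppress=True)
def t(P,a,obs):
  for dz in(0,5): print(dz,[proj("scene",[P[0]+25*np.cos(b),P[1]+25*np.sin(b),P[2]-49.7+dz]) for b in(a+.328,a-.328)],obs)
t([552.6,-227.8,258.3],.72,"(204.75,153),(197.5,153.5)")
t([553.8,-202.2,190.3],.72,"(217.5,180.5),(210,181.5)")
t([554.4,-202.5,149],.72,"(218.3,194),(211,194)")
print(proj("scene",[553.8+28*np.cos(.74),-202.3+28*np.sin(.74),104]),"key obs",191+365/15,167+432/15)
E
```

```text
[ 555.37 -202.76  146.66] [ 0.21 -3.11 12.86] [-0.24  0.12 -0.03] [0.   0.65 0.76 0.  ]
0 [array([205.8, 155.3]), array([198.3, 155.8])] (204.75,153),(197.5,153.5)
5 [array([205.6, 153.6]), array([198. , 154.1])] (204.75,153),(197.5,153.5)
0 [array([217.3, 182.6]), array([210. , 183.1])] (217.5,180.5),(210,181.5)
5 [array([217.1, 181. ]), array([209.8, 181.6])] (217.5,180.5),(210,181.5)
0 [array([218.5, 195.2]), array([211.4, 195.7])] (218.3,194),(211,194)
5 [array([218.3, 193.7]), array([211.2, 194.2])] (218.3,194),(211,194)
[215.3 195.3] key obs 215.33333333333334 195.8
```

I've used all 10 picture views, so I'll check numerically whether the holder moved down with the fingers or slipped.

```bash
cat > tr.py <<'E'
from h import *
import sys
def shift(a,b,x0,x1,y0,y1,m=45):
    t=a[y0:y1,x0:x1]; r=b[max(0,y0-m):y1+m,max(0,x0-m):x1+m]; R=cv2.matchTemplate(r,t,cv2.TM_CCOEFF_NORMED)
    _,v,_,l=cv2.minMaxLoc(R); return l[0]-min(m,x0),l[1]-min(m,y0),round(v,3)
def crop():
    ims=np.mean([robot.camera("scene").astype(float) for _ in range(3)],0).astype(np.uint8)
    return cv2.resize(ims[167:207,191:241,::-1],(750,600),interpolation=cv2.INTER_CUBIC)
if __name__=="__main__":
    a=cv2.imread(sys.argv[1]); b=crop(); cv2.imwrite(sys.argv[2],b)
    for n,w in dict(flange=(400,520,180,340),slot=(310,420,290,400),nut=(310,470,40,260),nutlow=(310,400,230,320),finger=(170,300,90,300),key=(320,420,400,540),block=(520,660,250,450)).items(): print(n,shift(a,b,*w))
E
python3 tr.py pics/m7.png pics/m8.png; python3 o.py
```

```text
flange (-5, 14, 0.947)
slot (1, 11, 0.869)
nut (-5, 14, 0.985)
nutlow (-1, 15, 0.997)
finger (5, 20, 0.861)
key (0, 0, 0.988)
block (0, 0, 0.998)
[ 555.37 -202.74  146.55] [ 0.47 -2.59 13.  ] [-0.29  0.01 -0.05] [0.   0.65 0.76 0.  ]
```

Emit:
{"api": "play_rows", "payload": {"targets": [[0.2,0,0,0.4,0],[0.2,0,0,0.4,0],[0.2,0,0,0,0],[0.2,0,0,0,0]]}}

```text
time_s: 19.82
position: [555.4, -202.6, 145.6]
orientation: [0.002, 0.648, 0.761, 0.001]
contact_force: [1.8, -3.1, 12.4]
opening: 41.6
gripper_force: 40.0
```

```bash
python3 o.py
```

```text
[ 555.44 -202.61  145.59] [ 1.84 -3.11 12.37] [-0.3  -0.09 -0.01] [0.   0.65 0.76 0.  ]
```

Emit:
{"api": "play_rows", "payload": {"targets": [[0.2,0,0,0.4,0],[0.2,0,0,0.4,0],[0.2,0,0,0,0],[0.2,0,0,0,0]]}}

```text
time_s: 20.15
position: [555.4, -202.5, 144.6]
orientation: [0.002, 0.648, 0.761, 0.001]
contact_force: [1.8, -2.6, 9.7]
opening: 41.3
gripper_force: 40.0
```

```bash
python3 tr.py pics/m8.png pics/m9.png; python3 o.py
```

```text
flange (3, 7, 0.978)
slot (4, 7, 0.899)
nut (2, 11, 0.991)
nutlow (1, 11, 0.988)
finger (2, 11, 0.913)
key (0, 0, 0.992)
block (0, 0, 0.998)
[ 555.41 -202.51  144.45] [ 2.42 -2.07  9.4 ] [-0.3  -0.39  0.12] [0.   0.65 0.76 0.  ]
```

Emit:
{"api": "play_rows", "payload": {"targets": [[0.2,0,0,0.4,0],[0.2,0,0,0.4,0],[0.2,0,0,0.4,0],[0.2,0,0,0,0],[0.2,0,0,0,0]]}}

```text
time_s: 20.72
position: [555.0, -202.3, 142.2]
orientation: [0.001, 0.648, 0.761, 0.001]
contact_force: [4.4, -1.5, 3.4]
opening: 40.9
gripper_force: 40.0
```

Emit:
{"api": "play_rows", "payload": {"targets": [[0.2,0,0,0.4,0],[0.2,0,0,0.4,0],[0.2,0,0,0.4,0],[0.2,0,0,0,0],[0.2,0,0,0,0]]}}

```text
time_s: 21.13
position: [553.5, -202.3, 138.3]
orientation: [-0.0, 0.648, 0.761, -0.0]
contact_force: [7.6, -5.1, -7.0]
opening: 41.4
gripper_force: 40.0
```

```bash
python3 o.py
```

```text
[ 553.51 -202.26  138.32] [ 7.62 -5.06 -6.96] [-1.09 -1.38 -0.06] [-0.    0.65  0.76 -0.  ]
```

It has snapped down: nominal flange height is about 0.6 mm. I'll press a little more to confirm the seat.

Emit:
{"api": "play_rows", "payload": {"targets": [[0.2,0,0,0.3,0],[0.2,0,0,0.3,0],[0.2,0,0,0,0],[0.2,0,0,0,0]]}}

```text
time_s: 21.47
position: [553.6, -202.5, 138.1]
orientation: [-0.0, 0.648, 0.761, -0.0]
contact_force: [5.6, -5.7, -4.8]
opening: 41.3
gripper_force: 40.0
```

```bash
python3 o.py
```

```text
[ 553.57 -202.46  138.12] [ 5.63 -5.71 -4.84] [-1.13 -1.09 -0.04] [-0.    0.65  0.76 -0.  ]
```

Emit:
{"api": "play_rows", "payload": {"targets": [[0.2,0,0,0.4,0],[0.2,0,0,0.4,0],[0.2,0,0,0,0],[0.2,0,0,0,0]]}}

```text
time_s: 21.8
position: [553.7, -202.7, 137.9]
orientation: [-0.0, 0.648, 0.761, -0.0]
contact_force: [4.1, -5.4, -1.8]
opening: 41.4
gripper_force: 40.0
```

Emit:
{"api": "play_rows", "payload": {"targets": [[0.2,0,0,0.4,0],[0.2,0,0,0.4,0],[0.2,0,0,0,0],[0.2,0,0,0,0]]}}

```text
time_s: 22.13
position: [553.7, -202.9, 137.7]
orientation: [0.0, 0.648, 0.761, -0.0]
contact_force: [2.6, -4.9, 3.4]
opening: 41.1
gripper_force: 40.0
```

```bash
python3 tr.py pics/m9.png pics/m10.png; python3 o.py
```

```text
flange (6, 24, 0.906)
slot (18, 18, 0.751)
nut (9, 26, 0.988)
nutlow (11, 26, 0.979)
finger (11, 27, 0.84)
key (0, 0, 0.97)
block (0, 0, 0.996)
[ 553.69 -202.89  137.71] [ 1.68 -6.49  2.16] [-1.   -0.35  0.06] [ 0.    0.65  0.76 -0.  ]
```

Emit:
{"api": "play_rows", "payload": {"targets": [[0.2,0,0,0.4,0],[0.2,0,0,0,0],[0.2,0,0,0,0],[0.5,0,0,0,0],[0.6,0,0,0,0],[0.7,0,0,0,0],[0.8,0,0,0,0],[1,0,0,0,0],[1,0,0,0,0],[1,0,0,0,0],[1,0,0,0,0],[1,0,0,0,0]]}}

```text
time_s: 23.28
position: [553.8, -202.2, 137.4]
orientation: [-0.0, 0.648, 0.761, 0.0]
contact_force: [-1.0, 0.4, -0.0]
opening: 91.7
gripper_force: 0.0
```

```bash
python3 tr.py pics/m10.png pics/m11.png; python3 o.py
```

```text
flange (-1, -1, 0.995)
slot (-1, 0, 0.933)
nut (-6, 4, 0.825)
nutlow (-45, 22, 0.623)
finger (9, -3, 0.389)
key (0, 0, 0.999)
block (0, 0, 0.999)
[ 553.85 -202.25  137.47] [-0.39  0.08  0.19] [-0.07  0.07 -0.01] [-0.    0.65  0.76  0.  ]
```

Released, and the holder stayed put. Now I'll retreat straight up.

Emit:
{"api": "play_rows", "payload": {"targets": [[1,0,0,-5,0],[1,0,0,-12,0],[1,0,0,-15,0],[1,0,0,-20,0],[1,0,0,-20,0],[1,0,0,-25,0],[1,0,0,-25,0],[1,0,0,-25,0],[1,0,0,-20,0],[1,0,0,-10,0],[1,0,0,0,0],[1,0,0,0,0]]}}

```text
time_s: 24.43
position: [554.0, -202.3, 314.8]
orientation: [0.001, 0.648, 0.761, 0.0]
contact_force: [-0.8, -0.5, -0.7]
opening: 93.2
gripper_force: 0.0
```

```bash
python3 tr.py pics/m11.png pics/m12.png
python3 - <<'E'
from h import *
print(robot.get_obs()["position"])
for n in("scene","top"):
    im=robot.camera(n).astype(int); r,g,b=im[...,0],im[...,1],im[...,2]
    k=((r>110)&(r>2.5*g)&(r>2.5*b)).astype(np.uint8); _,_,st,ce=cv2.connectedComponentsWithStats(k)
    print(n,[(x[4],c.round(1).tolist()) for x,c in zip(st[1:],ce[1:]) if x[4]>8], "expect",proj(n,[553.3,-202.8,88+78]))
E
```

```text
flange (0, 0, 0.999)
slot (0, 0, 0.999)
nut (1, 0, 0.962)
nutlow (-1, 1, 0.973)
finger (-33, -45, 0.597)
key (0, 0, 0.999)
block (0, 0, 0.999)
[ 553.1507105  -201.94594998  312.35833677]
scene [(np.int32(68), [211.4, 167.3])] expect [212.31859693 167.09522571]
top [(np.int32(49), [348.9, 203.9])] expect [350.98805411 204.2605787 ]
```

```bash
python3 -c "
from plant import robot
print(robot.close_job())"
```

```text
the job is handed in; nothing more can be done
None
```

I set the red holder in the grey stand with its slots over the keys, pressed it past the ball until it snapped down and the flange bottomed on the stand, then let go, backed off and handed in at about 25 s. No verdict came back; my last readings showed it standing still at the expected seat height, and I used all 10 picture views.

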